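Reset the hallmarking press's guard interlock

TASK

The hallmarking press has tripped with its guard open. Push the sliding guard fully shut by its tab, then press the two round reset buttons on the control box down together with both fingertips, never one without the other, hold them both down for a good three seconds, and let go. Use the fingertips only: do not press any other button, and leave everything lying about on the bench where it is.

Things in the scene. Friction and masses are not known exactly. Their poses are not given: they have to be found in the camera images.
- press: fixed hallmarking press, grey, base 220 (x) x 200 (y) x 60 tall. Origin: centre of its underside. Its x points away from its operator's side, where the guard is, its y to the left seen from the robot, z up. All sizes in mm. The near end of the overhanging head is at x = -35 and its underside is 230 mm above the bench; the guard's rail lies along y at x = -113, up to 60 mm high
- guard (a joint): sliding guard of the press: an upright clear panel with steel edging, 140 wide, top 181 mm above the bench. Value in m: 0 = fully shut (end stop), grows as it slides along the press's +y, to 0.12 fully open. Stays where it is left; takes about 3 N to slide
- guard_tab (a point): centre of the upright steel tab on the guard, which sticks out from the panel towards the robot at the guard's +y end. Tab 42 (x, away from panel) x 8 (y, sliding direction) x 45 tall (top 191 mm above the bench); moves with the guard, same axes as the press. Room on both sides
- console: fixed control box, dark steel with an aluminium top, 130 (x) x 170 (y), top plate 61.5 mm above the bench. Origin: centre of its underside, z up, y along the reset pair. It stands either left or right of the middle and is turned by up to 0.3 rad. In its frame the two reset buttons are at x = -30 (the robot's side), y = +30 and -30; the mushroom stop is at x = 34, y = 40; the two small square keys are at x = 34, y = -18 and -48
- reset_left (a joint): travel of the left round reset button in m: 0 = up, 0.008 = fully down. Spring return; starts to move at 1.2 N, fully down at 4 N, each. More than 5 mm counts as down
- reset_right (a joint): travel of the right reset button, same as the left
- reset_left_top (a point): centre of the flat top of the left reset button (+y of the console): round steel cap, 26 across, in a black collar 42 across; top 85.5 mm above the bench when up, collar top 73.5. The two reset buttons are alike, 60 mm between centres, nothing between them but the plate
- reset_right_top (a point): centre of the flat top of the right reset button (-y of the console)
- stop (a joint): travel of the grey mushroom stop button, head 40 across, top 96 mm above the bench, in m: 0 = up, 0.006 = down. Leave alone
- jog_a (a joint): travel of a small square grey key, 15 x 15, in m, 0 = up, 0.004 = down. Leave alone
- jog_b (a joint): travel of the other small square key. Leave alone
- speedbox: fixed light grey box with a dial and a rocker, 120 x 160 x 55 (dial top 73 mm); not part of the job, stands on the other side from the control box. Origin: centre of its underside
- bench_block: square polished steel block, 60 x 60 x 18 (sizes in mm). Loose, leave alone. Origin: centre of its underside
- flux_jar: small jar with steel cap, 44 across, 60 tall (sizes in mm). Loose, leave alone. Origin: centre of its underside
- blank: brass ring blank, 22 across, 8 tall, lying on the press's round anvil behind the guard (sizes in mm). Loose, leave alone. Origin: centre of its underside
- hammer: bench hammer lying down. Loose, leave alone; origin on its underside near mid-length, x along the tool
- brush: bench brush lying down. Loose, leave alone; origin on its underside near mid-length, x along the tool
- tumbler: white handleless cup, 68 across, 85 tall (sizes in mm). Loose, leave alone. Origin: centre of its underside
- mandrel: steel ring cone standing on a round foot, 64 across, 150 tall (sizes in mm). Loose, leave alone. Origin: centre of its underside

How it is judged:
By the outcome, as a careful person would: the job done as asked, in the order asked, and still so for the second after the job is handed in, with the robot touching nothing.
It also fails if it takes over 58 s, if anything falls off the work surface, if the arm or the gripper's body presses on something with over 40 N, if the wrist force passes 120 N, or if a joint passes its speed limit or range.

ROBOT

A 6-joint arm with a two-finger parallel gripper is mounted at the origin on the work surface. World frame = base frame: x ahead of the robot, y to its left, z up, the work surface at z = 0. Lengths are in m, angles in rad, forces in N, time in s.
With the tool pointing down it reaches from about 0.35 to 0.85 m from the base axis. Payload 8.1 kg.
Tool frame: the origin (TCP) lies midway between the tips of the shut fingers; the grasp point (between the pads) lies 19 mm behind it; x points along the fingers, y is the direction in which the jaws open and shut, and the axes are right-handed (so a half turn about x gives the same grasp; the last joint's range is limited). The gripper opens to 85 mm and grips with 20 to 120 N. Pads are 22 mm wide; open, the fingers measure 114 mm over their backs; the gripper's body (76 mm by 85 mm) begins 54 mm behind the grasp point. The pads swing forward as they close: fully open they stand 13 mm farther back than shut.
Start: joints at [-0.085, 0.13, 1.488, -0, 1.523, -0.085], TCP at [0.6, 0, 0.231] pointing down, gripper open.
Joint ranges: [-2.96, 2.96], [-0.89, 2.26], [0.02, 2.5], [-1.34, 4.48], [0, 2.73], [-2.66, 2.66]. Speed limits (rad/s): [2.39, 2.39, 2.79, 3.14, 3.14, 3.14].

INTERFACE

Orientations are given as a rotation vector (axis times angle).
In Python, from bench import manip, cams, order gives the robot as it stands.
- The arm moves only by the tool jog_arm, never from a script. Its argument "steps" is one flat list of numbers, 4 for each row, row after row: the shift along the tool's x, y, z in cm, then the turn about the tool's x in degrees. A call has 1 to 12 rows; each row shifts and turns the commanded pose from where the row before left it, along the tool's axes as they then stand; what a row does not reach is not made up. A row lasts 1/12 s, in which the tool goes at most 41.7 mm and 7.16 degrees, less where a joint would pass 70% of its speed; a pose out of reach is approached as far as the arm can. A call with a gripper value outside its range is refused whole. "claw" is the finger opening in cm, from 0 to 8.54, set as the call begins (left out, the last holds). The fingers move at their own pace and stop on an object; "grip_force" is the grip in N (left out, the last holds). Time passes only in rows, so rows that do not move let the fingers close. It gives the time, the measured TCP pose, the force and the opening at its end, in the units of the state.
- manip.read_state(): the state, without advancing time (a new reading comes with each control period).
- cams.snapshot(name): name is "scene" or "side" or "wrist"; returns the picture (400x640x3 uint8, red, green, blue); there is no depth.
- cams.camera_params(name): a dict with "mtx" (3x3 intrinsics, pixels), "position" and "rotation" of the camera in the world. Camera axes: x right, y down, z forward; pixel columns grow to the right and rows downward; lengths in m; the calibration is good to about 2 mm. A picture is of the moment at which its call begins: read the wrist's pose just before it. camera_params takes no time and is no camera call; for the wrist camera it gives the pose at the moment of the call.
- order.sign_off(): hands the job in, once; it reports no verdict.
The state is a dict: "clock": time; "joint_positions": joint angles; "qd": joint speeds; "effort": joint torques, N m; "ee_pos": TCP position; "ee_rot": TCP orientation; "contact_force": force on the tool from outside, world axes, zero at the start; "ft_torque": the same for the moment, N m; "grip_width": opening from 0.0 (shut) to 1.0 (fully open).
Only numpy, scipy, OpenCV 4.12 (cv2) and the standard library are available. Lean on these libraries where they do the work, as an engineer would, in place of code of your own. Each camera call takes 0.05 s, during which the arm holds its last target. There are 200 camera calls.

## Working session

There is one attempt and no reset: what is moved stays moved. The work goes in short steps, Python scripts to look and compute and a tool call to move; the robot and the scene stay as the last step left them, time stands still between calls to the robot, and variables do not carry over. Pictures are saved under pics/ and viewed, about 8 in all and at most 12, crops included, and the job is handed in when it is done.

Besides the shell and the picture viewer there is one more tool, called as name(argument=value, ...) on one line, values as JSON. jog_arm: Moves the arm, as the interface text tells. Its arguments: {"type":"object","properties":{"steps":{"type":"array","items":{"type":"number"}},"claw":{"type":"number"},"grip_force":{"type":"number"}},"required":["steps"]}

```bash
mkdir -p pics; python3 - <<'E'
from bench import manip,cams
import cv2,numpy as np
for n in("scene","side"):
    im=cams.snapshot(n); cv2.imwrite(f"pics/{n}1.png",im[:,:,::-1]); p=cams.camera_params(n); print(n,np.round(p["mtx"],1).tolist(),np.round(p["position"],3),np.round(p["rotation"],3).tolist())
s=manip.read_state();print(s["clock"],s["ee_pos"],s["ee_rot"],s["grip_width"])
E
```

```text
scene [[486.9, 0.0, 316.4], [0.0, 486.9, 205.2], [0.0, 0.0, 1.0]] [1.629 0.204 1.421] [-1.675, -2.012, 0.727]
side [[509.0, 0.0, 310.0], [0.0, 509.0, 197.0], [0.0, 0.0, 1.0]] [-0.077 -0.76   1.268] [-2.288, 0.863, -0.298]
0.1 [5.99493754e-01 9.24035338e-05 2.30315345e-01] [ 1.20846173  1.21061542 -1.21033404] 0.9994358488874806
```

View pics/scene1.png

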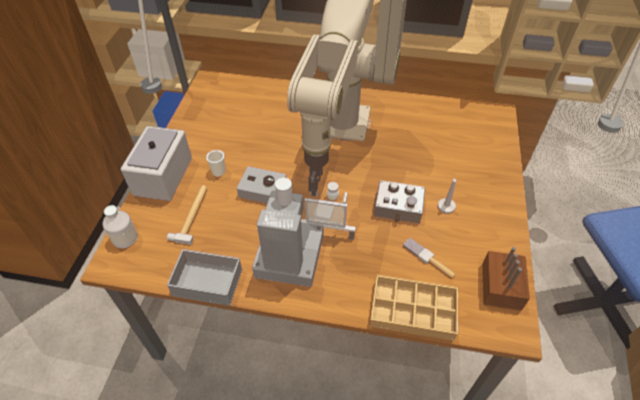

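View pics/side1.png

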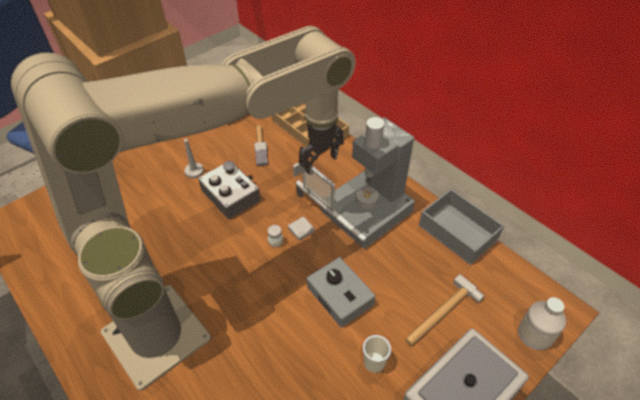

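The scene view has the control box at about (400,200), the guard at about (327,213) with its tab at about (345,210), and the press at about (285,240). The side view has the box at about (229,188) and the guard at about (317,185). I'll zoom in on both.

```bash
python3 - <<'E'
import cv2,numpy as np
a=cv2.imread("pics/scene1.png")[170:250,290:440]; b=cv2.imread("pics/side1.png")[140:240,190:340]
f=lambda i:cv2.resize(i,None,fx=5,fy=5,interpolation=cv2.INTER_CUBIC)[:, :]
A=f(a);B=f(b)
o=np.vstack([cv2.resize(a,(600,320),interpolation=cv2.INTER_CUBIC)]); 
p=cv2.resize(b,(600,400),interpolation=cv2.INTER_CUBIC)
# 4x both; stack cropped
p=p[:272] 
cv2.imwrite("pics/z1.png",np.vstack([o,p]))
E
```

```text
(no output)
```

View pics/z1.png

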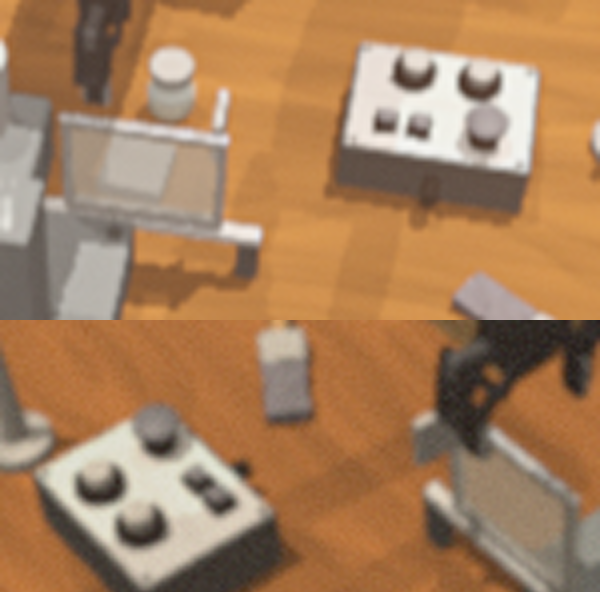

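```bash
cat >h.py <<'E'
from bench import manip,cams
import cv2,numpy as np
def cam(n):
    p=cams.camera_params(n); R=np.array(p["rotation"]); 
    if R.shape!=(3,3): R=cv2.Rodrigues(R)[0]
    return np.array(p["mtx"]),R,np.array(p["position"])
def ray(c,uv):
    K,R,t=c; d=R@np.linalg.inv(K)@[*uv,1]; return t,d/np.linalg.norm(d)
def atz(c,uv,z):
    t,d=ray(c,uv); return t+d*(z-t[2])/d[2]
def tri(obs):
    A=np.zeros((3,3));b=np.zeros(3)
    for c,uv in obs:
        t,d=ray(c,uv);P=np.eye(3)-np.outer(d,d);A+=P;b+=P@t
    return np.linalg.solve(A,b)
def proj(c,X):
    K,R,t=c; p=K@(R.T@(np.array(X)-t)); return p[:2]/p[2]
E
python3 - <<'E'
from h import *
np.set_printoptions(precision=4,suppress=True)
S,D=cam("scene"),cam("side")
for n,a,b,z in(("L",(410.2,188),(215,178.2),.0855),("R",(394,185.3),(225.5,188.5),.0855),("stop",(412,200.5),(229.2,165),.096),):
    print(n,tri([(S,a),(D,b)]),atz(S,a,z),atz(D,b,z))
print("panel R",tri([(S,(306,199.5)),(D,(334.2,184.2))]))
for p in((306,199.5),(346.5,203.8)):print("panel top",atz(S,p,.181))
print("tab top robot end",atz(S,(345.6,193),.191))
print("tab side corners",atz(D,(294.5,168),.191),atz(D,(300,163.5),.191))
E
```

```text
L [0.4113 0.3105 0.0758] [0.4192 0.3105 0.0855] [0.4076 0.3006 0.0855]
R [0.4102 0.2504 0.0769] [0.4164 0.2515 0.0855] [0.4072 0.2411 0.0855]
stop [0.4764 0.3206 0.0841] [0.4866 0.3197 0.096 ] [0.4709 0.3095 0.096 ]
panel R [ 0.615  -0.0346  0.1775]
panel top [ 0.6176 -0.0337  0.181 ]
panel top [0.6121 0.1013 0.181 ]
tab top robot end [0.5748 0.0924 0.191 ]
tab side corners [0.5635 0.0824 0.191 ] [0.5877 0.0858 0.191 ]
```

jog_arm(steps=[-1, 0, -3, 0, -1, 0, -3, 0, -1, 0, -3, 0, 0, 0, -3, 0, 0, 0, -3, 0, 0, 0, 0, 7, 0, 0, 0, 7, 0, 0, 0, 7, 0, 0, 0, 7, 0, 0, 0, 7, 0, 0, 0, 7, 0, 0, 0, 7], claw=0)

```text
clock: 1.1
ee_pos: [0.5997, 0.15, 0.2606]
ee_rot: [1.808, 0.671, -1.811]
contact_force: [-0.6, 1.1, -0.7]
grip_width: 0.002
```

jog_arm(steps=[0, 0, 0, 7, 0, 0, 0, 7, 0, 0, 0, 7, 0, 0, 0, 7, 0, 0, 0, 7, 0, 0, 0, 6, 0, 0, 0, 0])

```text
clock: 1.68
ee_pos: [0.5997, 0.15, 0.2606]
ee_rot: [-2.218, 0.006, 2.22]
contact_force: [0.6, -0.4, 0.1]
grip_width: -0.001
```

```bash
python3 - <<'E'
from h import *
s=manip.read_state();print(s["clock"],s["ee_pos"],np.round(s["joint_positions"],3),s["contact_force"],s["grip_width"]);print(np.round(cv2.Rodrigues(np.array(s["ee_rot"]))[0],3))
p=cams.camera_params("wrist");np.savez("w1.npz",K=p["mtx"],r=p["rotation"],t=p["position"]);print(p)
cv2.imwrite("pics/w1.png",cams.snapshot("wrist")[:,:,::-1])
E
```

```text
1.6833 [0.59971578 0.14997645 0.26064936] [ 0.162  0.17   1.391 -0.     1.581  1.738] [ 0.64846779 -0.42152607  0.12656311] -0.0008647270077535574
[[-0.001 -0.005 -1.   ]
 [-0.    -1.     0.005]
 [-1.     0.     0.001]]
{'mtx': array([[293.83408641,   0.        , 324.90135429],
       [  0.        , 293.83408641, 200.3632559 ],
       [  0.        ,   0.        ,   1.        ]]), 'position': array([0.67024123, 0.14984374, 0.40223033]), 'rotation': array([ 2.06349932, -2.0740784 , -0.29620888])}
```

View pics/w1.png

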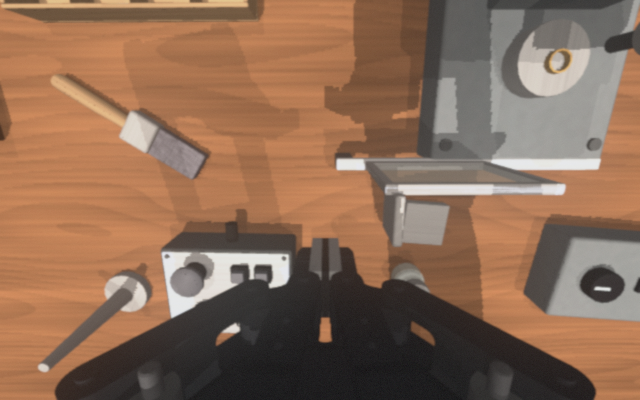

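```bash
python3 - <<'E'
from h import *
np.set_printoptions(precision=4,suppress=True)
c=cam("wrist");S,D=cam("scene"),cam("side")
for p in((403,195),(398,244),(393,244)):print("tab",atz(c,p,.191))
for p in((387,189),(565,188)):print("panel",atz(c,p,.181))
for p in((184,264),(189,280)):print("stop",atz(c,p,.096))
print("rail end",atz(c,(338,164),.06), "base corner",atz(c,(420,156),.06),atz(c,(601,162),.06))
print("tri tab end",tri([(S,(345.6,193)),(c,(400,244))]),"panelR",tri([(S,(306,199.5)),(c,(565,186))]))
E
```

```text
tab [0.6127 0.0918 0.191 ]
tab [0.573  0.0927 0.191 ]
tab [0.573  0.0966 0.191 ]
panel [0.6148 0.1019 0.181 ]
panel [ 0.6158 -0.0362  0.181 ]
stop [0.5036 0.3131 0.096 ]
stop [0.4827 0.31   0.096 ]
rail end [0.6146 0.1346 0.06  ] base corner [0.6241 0.0394 0.06  ] [ 0.6174 -0.1731  0.06  ]
tri tab end [0.5727 0.0915 0.1893] panelR [ 0.6183 -0.0337  0.1827]
```

The tab's +y face is at y≈0.098, and it spans x 0.573–0.613 with its top at about 0.19. I'll turn back so the camera trails, go down beside the tab, then push.

jog_arm(steps=[0, 0, 0, -7, 0, 0, 0, -7, 0, 0, 0, -7, 0, 0, 0, -7, 0, 0, 0, -7, 0, 0, 0, -7, 0, 0, 0, -7, 0, 0, 0, -7, 0, 0, 0, -7, 0, 0, 0, -7, 0, 0, 0, -7, 0, 0, 0, -7])

```text
clock: 2.73
ee_pos: [0.5999, 0.15, 0.261]
ee_rot: [1.278, 1.164, -1.279]
contact_force: [0.0, 0.1, 0.3]
grip_width: 0.001
```

jog_arm(steps=[0, 0, 0, -6, 0, -1.6, 0, 0, 3, 0, 0, 0, 3, 0, 0, 0, 2.5, 0, 0, 0, 1.3, 0, 0, 0, 0, 0, 0, 0])

```text
clock: 3.32
ee_pos: [0.5814, 0.1496, 0.1589]
ee_rot: [1.203, 1.215, -1.213]
contact_force: [-0.6, 0.2, 0.4]
grip_width: -0.002
```

jog_arm(steps=[0, 0, 2, 0, 0, 0, 1.5, 0, 0, 0, 1, 0, 0, 0, 1, 0, 0, 0, 1, 0, 0, 0, 1, 0])

```text
clock: 3.82
ee_pos: [0.5848, 0.0748, 0.1646]
ee_rot: [1.21, 1.209, -1.207]
contact_force: [0.5, 3.7, 1.8]
grip_width: 0.0
```

jog_arm(steps=[0, 0, 1, 0, 0, 0, 1, 0, 0, 0, 1, 0, 0, 0, 0.5, 0, 0, 0, 0.5, 0])

```text
clock: 4.23
ee_pos: [0.5839, 0.0342, 0.1632]
ee_rot: [1.21, 1.209, -1.21]
contact_force: [0.2, 2.7, 1.7]
grip_width: -0.0
```

jog_arm(steps=[0, 0, 0.5, 0, 0, 0, 0.5, 0, 0, 0, 0.5, 0, 0, 0, 0.5, 0])

```text
clock: 4.57
ee_pos: [0.5839, 0.0148, 0.1632]
ee_rot: [1.209, 1.21, -1.209]
contact_force: [0.3, 2.3, 1.5]
grip_width: 0.004
```

jog_arm(steps=[0, 0, 0.4, 0, 0, 0, 0.4, 0, 0, 0, 0.4, 0, 0, 0, 0, 0])

```text
clock: 4.9
ee_pos: [0.5839, 0.0021, 0.1631]
ee_rot: [1.209, 1.209, -1.21]
contact_force: [-0.0, 0.1, -0.7]
grip_width: 0.003
```

jog_arm(steps=[0, 0, 0.3, 0, 0, 0, 0.3, 0, 0, 0, 0.3, 0, 0, 0, 0, 0])

```text
clock: 5.23
ee_pos: [0.5838, 0.0016, 0.1632]
ee_rot: [1.215, 1.22, -1.201]
contact_force: [-1.0, 36.2, 3.2]
grip_width: -0.0
```

Guard is against its end stop: TCP stalled at y=0.0016 with 36 N. Backing off and going over to the console.

jog_arm(steps=[0, 0, -1, 0, 0, 0, -1.5, 0, 0, 0, -1.5, 0, -3, 0, 0, 0, -3, 0, 0, 0, -3, 0, 0, 0, -1, -2, -3, 0, 0, -2, -3, 0, 0, -2, -3, 0, 0, -2, -3, 0, 0, 0, -3, 0, 0, 0, -3, 0], claw=4.55)

```text
clock: 6.23
ee_pos: [0.503, 0.215, 0.2634]
ee_rot: [1.209, 1.208, -1.209]
contact_force: [0.5, 0.8, 0.2]
grip_width: 0.532
```

jog_arm(steps=[0, 0, -3, 0, 0, 0, -3, -7, 0, 0, 0, -7, 0, 0, 0, -7, 0, 0, 0, -7, 0, 0, 0, -7, 0, 0, 0, -7, 0, 0, 0, -7, 0, 0, 0, -7, 0, 0, 0, -7, 0, 0, 0, -7, 0, 0, 0, -7])

```text
clock: 7.23
ee_pos: [0.504, 0.2736, 0.2629]
ee_rot: [0.173, 1.564, -0.174]
contact_force: [-0.3, 1.4, -0.5]
grip_width: 0.533
```

jog_arm(steps=[0, 0, 0, -7, 0, 0, 0, -6, 0, 0, 0, 0, 0, 0, 0, 0])

```text
clock: 7.57
ee_pos: [0.504, 0.2737, 0.263]
ee_rot: [0.002, 1.571, -0.003]
contact_force: [-0.6, 0.6, 0.3]
grip_width: 0.533
```

```bash
python3 - <<'E'
from h import *
s=manip.read_state();print(s["clock"],s["ee_pos"],np.round(s["joint_positions"],3),s["contact_force"],s["grip_width"]);print(np.round(cv2.Rodrigues(np.array(s["ee_rot"]))[0],3))
c=cam("wrist");np.savez("w2.npz",K=c[0],R=c[1],t=c[2]);print(c[2])
cv2.imwrite("pics/w2.png",cams.snapshot("wrist")[:,:,::-1])
E
```

```text
7.5667 [0.50400629 0.27371136 0.26298291] [ 0.408  0.048  1.518 -0.     1.576 -1.159] [-0.63097611  0.59368025  0.25192457] 0.5333969112138409
[[-0.     0.004  1.   ]
 [-0.001  1.    -0.004]
 [-1.    -0.001 -0.   ]]
[0.4323668  0.27425475 0.40466105]
```

View pics/w2.png

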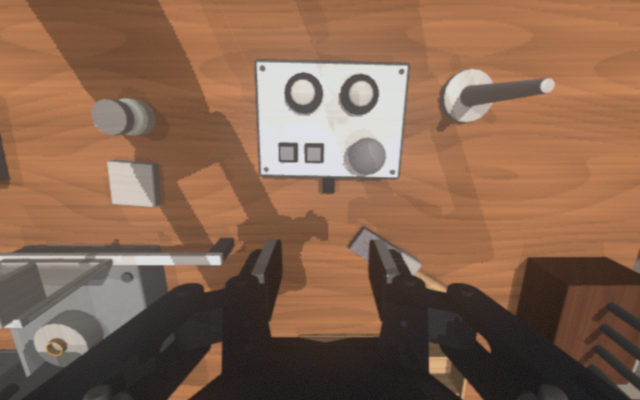

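The console is clear in view: right reset cap at about (302,93), left at about (358,94), stop at (364,156), keys at (288,152) and (314,152). Next I'll refine these with ellipse fits.

```bash
python3 - <<'E'
from h import *
np.set_printoptions(precision=4,suppress=True)
z=np.load("w2.npz");c=(z["K"],z["R"],z["t"]);S,D=cam("scene"),cam("side")
g=cv2.cvtColor(cv2.imread("pics/w2.png"),cv2.COLOR_BGR2GRAY)
P={}
for n,(u,v) in dict(R=(302,93),L=(358,94)).items():
    r=cv2.resize(g[v-28:v+28,u-28:u+28],None,fx=4,fy=4,interpolation=cv2.INTER_CUBIC)
    m=(r<90).astype(np.uint8)
    cs,h=cv2.findContours(m,cv2.RETR_CCOMP,cv2.CHAIN_APPROX_NONE)
    for k,q in enumerate(cs):
        if cv2.contourArea(q)>3000:
            e=cv2.fitEllipse(q);uv=(np.array(e[0])-1.5)/4+[u-28,v-28];hole=h[0][k][3]>=0
            print(n,"cap" if hole else "collar",uv,np.array(e[1])/4, atz(c,uv,.0855 if hole else .0735))
            if hole:P[n]=uv
for n,a,b in(("L",(410.2,188),(215,178.2)),("R",(394,185.3),(225.5,188.5))):
    uv=P.get(n); 
    if uv is not None: print(n,"tri scene",tri([(c,uv),(S,a)]),"side",tri([(c,uv),(D,b)]),"side+scene",tri([(c,uv),(S,a),(D,b)]))
q=[atz(c,p,.0615) for p in((258,61),(408,65),(400,177),(262,176))];q=np.array(q);print("plate",q[:,:2].tolist(),q.mean(0))
print("mandrel foot",atz(c,(467,97),0.01),"top",atz(c,(547,86),.15))
print("keys",atz(c,(288,152),.07),atz(c,(314,152),.07))
E
```

```text
R collar [303.2411  92.7704] [35.4197 38.7613] [0.4097 0.2509 0.0735]
R cap [302.4849  91.5777] [27.0975 28.2547] [0.4094 0.251  0.0855]
L collar [358.8539  94.0442] [35.6259 39.026 ] [0.4112 0.31   0.0735]
L cap [360.6711  93.0387] [26.6847 28.1181] [0.411  0.3105 0.0855]
L tri scene [0.4104 0.3114 0.0758] side [0.4112 0.3112 0.0744] side+scene [0.4109 0.3109 0.0755]
R tri scene [0.4089 0.2511 0.0774] side [0.4099 0.2497 0.0761] side+scene [0.4096 0.2504 0.0768]
plate [[0.37675531921045, 0.20250023876295728], [0.38128821363192617, 0.3631104549517098], [0.5035245457139486, 0.3628180133012189], [0.5017701892376345, 0.19885472348855848]] [0.4408 0.2818 0.0615]
mandrel foot [0.4112 0.4541 0.01  ] top [0.4105 0.4539 0.15  ]
keys [0.4725 0.2319 0.07  ] [0.4726 0.2614 0.07  ]
```

Centre between the caps is (0.410, 0.281), with a yaw of about −1.4°. I'll hover there and check the fingertips before pressing.

jog_arm(steps=[0, 0.7, -3, 1.2, 0, 0, -3, 0, 0, 0, -3, 0, 0, 0, -0.4, 0, 3, 0, 0, 0, 3, 0, 0, 0, 3, 0, 0, 0, 3, 0, 0, 0, 2, 0, 0, 0, 1.2, 0, 0, 0, 0, 0, 0, 0, 0, 0, 0, 0])

```text
clock: 8.62
ee_pos: [0.4101, 0.2823, 0.1115]
ee_rot: [0.017, 1.571, -0.018]
contact_force: [-1.0, -0.2, 0.8]
grip_width: 0.53
```

```bash
python3 - <<'E'
from h import *
s=manip.read_state();print(s["clock"],s["ee_pos"],s["contact_force"],s["grip_width"]);print(np.round(cv2.Rodrigues(np.array(s["ee_rot"]))[0],3))
a=cams.snapshot("wrist")[:,:,::-1];b=cams.snapshot("side")[140:240,150:310,::-1];d=cams.snapshot("scene")[150:230,340:468,::-1]
f=lambda i:cv2.resize(i,(400,250),interpolation=cv2.INTER_CUBIC)
cv2.imwrite("pics/h1.png",np.vstack([cv2.resize(a[180:400,120:520],(800,350)) if 0 else cv2.resize(a[:, 120:520],(600,600))[0:350,:] if 0 else cv2.resize(a,(800,500))[150:500],np.hstack([f(b),f(d)])]))
E
```

```text
8.6167 [0.41012745 0.28229348 0.11152227] [-0.98401468 -0.22908391  0.81547026] 0.5300719514118736
[[-0.     0.022  1.   ]
 [-0.     1.    -0.022]
 [-1.    -0.    -0.   ]]
```

View pics/h1.png

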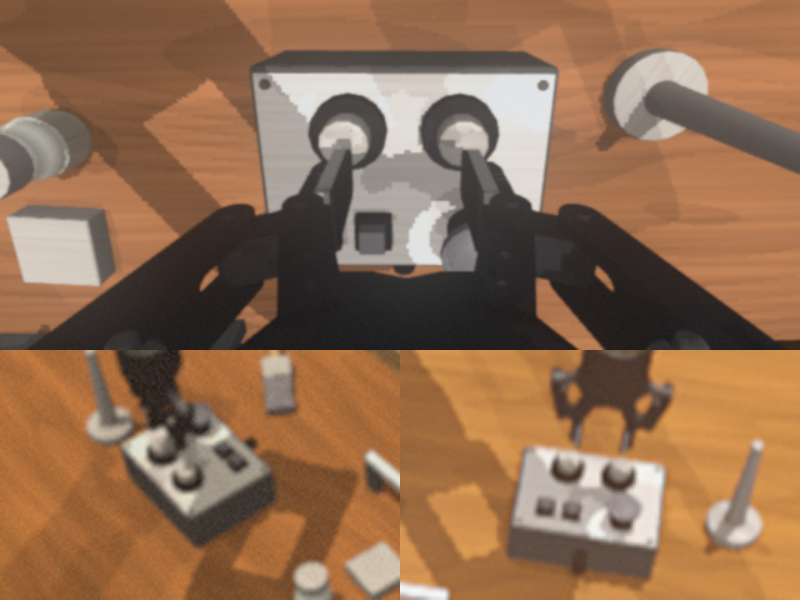

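The tips are over both caps but seem a little closer together than 60 mm. I'll zoom in and overlay projected points to check.

```bash
python3 - <<'E'
from h import *
a=cams.snapshot("wrist")[:,:,::-1].copy();c=cam("wrist");s=manip.read_state();R=cv2.Rodrigues(np.array(s["ee_rot"]))[0];t=np.array(s["ee_pos"])
x0,y0,k=230,180,4.4
z=cv2.resize(a[y0:y0+130,x0:x0+180],None,fx=k,fy=k,interpolation=cv2.INTER_CUBIC)
for sg in(-1,1):
  for o,col in((.023,(0,0,255)),(.030,(0,255,0)),(.037,(255,0,0))):
    for bk in (.005,):
      p=proj(c,t+R@[-bk,sg*o,0]);q=((p-[x0,y0]+.5)*k).astype(int);cv2.circle(z,tuple(int(v) for v in q),3,col,-1)
cv2.imwrite("pics/t1.png",z)
E
```

```text
(no output)
```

View pics/t1.png

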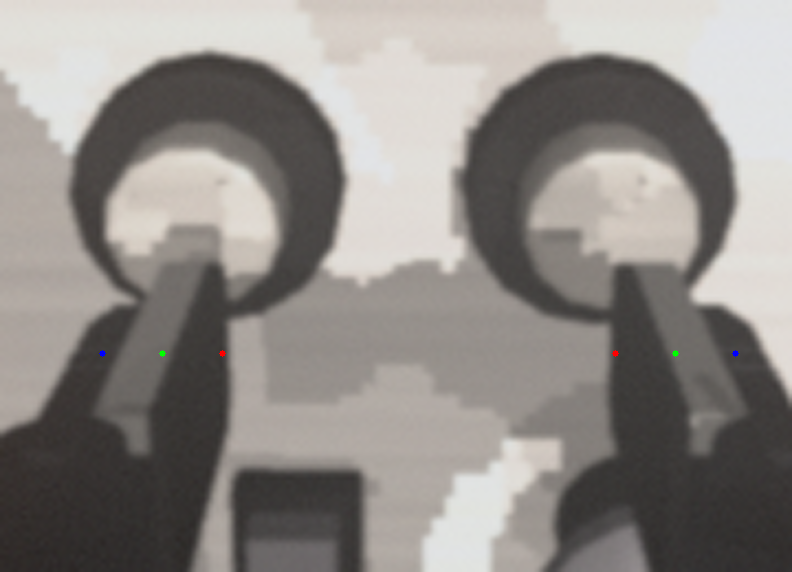

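The inner faces match the 45.5 mm opening and the tips are about 7.6 mm thick, so centring them on the caps needs about 52.4 mm. The pair also needs to shift −1.8 mm in y. Adjusting both, then lowering.

jog_arm(steps=[0, -0.18, 0, 0, 0, 0, 0, 0, 0, 0, 0, 0, 1, 0, 0, 0, 1, 0, 0, 0, 0.2, 0, 0, 0, 0, 0, 0, 0], claw=5.24)

```text
clock: 9.4
ee_pos: [0.4086, 0.2799, 0.0873]
ee_rot: [0.015, 1.574, -0.018]
contact_force: [0.8, -0.1, -0.1]
grip_width: 0.614
```

jog_arm(steps=[0.3, 0, 0, 0, 0, 0, 0, 0, 0, 0, 0, 0])

```text
clock: 9.65
ee_pos: [0.41, 0.2806, 0.0863]
ee_rot: [0.016, 1.571, -0.016]
contact_force: [0.5, -0.1, -0.7]
grip_width: 0.611
```

jog_arm(steps=[0.3, 0, 0, 0, 0, 0, 0, 0, 0, 0, 0, 0])

```text
clock: 9.9
ee_pos: [0.4099, 0.2805, 0.0832]
ee_rot: [0.016, 1.571, -0.016]
contact_force: [-0.2, 0.0, -0.3]
grip_width: 0.615
```

jog_arm(steps=[0.7, 0, 0, 0, 0.5, 0, 0, 0, 0, 0, 0, 0, 0, 0, 0, 0])

```text
clock: 10.23
ee_pos: [0.411, 0.2812, 0.0738]
ee_rot: [0.017, 1.569, -0.016]
contact_force: [-8.1, -4.9, 25.0]
grip_width: 0.612
```

jog_arm(steps=[0, 0, 0, 0, 0, 0, 0, 0, 0, 0, 0, 0, 0, 0, 0, 0, 0, 0, 0, 0, 0, 0, 0, 0, 0, 0, 0, 0, 0, 0, 0, 0, 0, 0, 0, 0, 0, 0, 0, 0, 0, 0, 0, 0, 0, 0, 0, 0])

```text
clock: 11.23
ee_pos: [0.411, 0.2812, 0.0738]
ee_rot: [0.017, 1.569, -0.016]
contact_force: [-8.1, -4.6, 24.1]
grip_width: 0.616
```

```bash
python3 - <<'E'
from h import *
s=manip.read_state();print(s["clock"],s["ee_pos"],s["contact_force"],s["ft_torque"])
a=cams.snapshot("wrist")[:,:,::-1];b=cams.snapshot("scene")[160:230,350:462,::-1]
z=lambda i:cv2.resize(i,(792,int(792*i.shape[0]/i.shape[1])),interpolation=cv2.INTER_CUBIC)
cv2.imwrite("pics/p1.png",np.hstack([cv2.resize(a[140:340,220:430],(420,400),interpolation=cv2.INTER_CUBIC),cv2.resize(b,(380,400)[:1]+(238,),interpolation=cv2.INTER_CUBIC) if 0 else cv2.copyMakeBorder(cv2.resize(b,(380,238),interpolation=cv2.INTER_CUBIC),0,162,0,0,cv2.BORDER_CONSTANT)]))
E
```

```text
11.2333 [0.4110076  0.28116611 0.07380841] [-8.10859917 -4.5947729  24.06924412] [-0.91312788  1.41129908 -0.01320627]
```

View pics/p1.png

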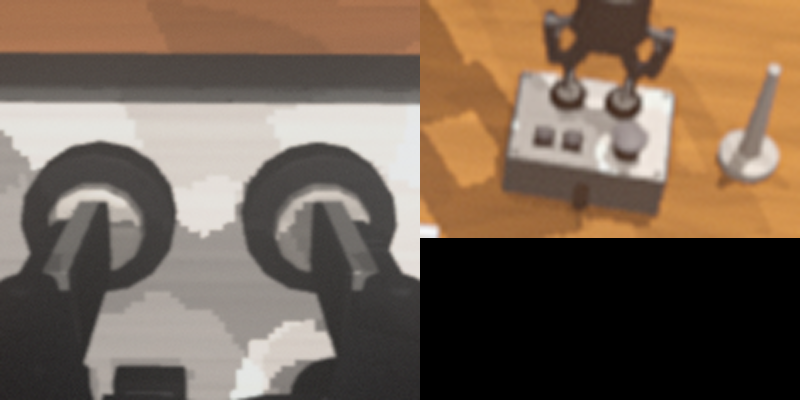

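Both caps are down, nearly flush with the collars, with the tips on them. From the forces, about 14 N is on the right cap and 10 N on the left. Keep holding, then lift fast.

jog_arm(steps=[0, 0, 0, 0, 0, 0, 0, 0, 0, 0, 0, 0, 0, 0, 0, 0, 0, 0, 0, 0, 0, 0, 0, 0, 0, 0, 0, 0, 0, 0, 0, 0, 0, 0, 0, 0, 0, 0, 0, 0, 0, 0, 0, 0, 0, 0, 0, 0])

```text
clock: 12.33
ee_pos: [0.411, 0.2812, 0.0738]
ee_rot: [0.017, 1.569, -0.016]
contact_force: [-8.5, -3.9, 23.6]
grip_width: 0.616
```

jog_arm(steps=[0, 0, 0, 0, 0, 0, 0, 0, 0, 0, 0, 0, 0, 0, 0, 0, 0, 0, 0, 0, 0, 0, 0, 0, 0, 0, 0, 0, 0, 0, 0, 0, 0, 0, 0, 0, 0, 0, 0, 0, 0, 0, 0, 0, 0, 0, 0, 0])

```text
clock: 13.33
ee_pos: [0.411, 0.2812, 0.0738]
ee_rot: [0.017, 1.569, -0.015]
contact_force: [-8.1, -4.7, 24.9]
grip_width: 0.614
```

jog_arm(steps=[0, 0, 0, 0, 0, 0, 0, 0, 0, 0, 0, 0, 0, 0, 0, 0, 0, 0, 0, 0, 0, 0, 0, 0, -3, 0, 0, 0, -3, 0, 0, 0, -3, 0, 0, 0, -3, 0, 0, 0, 0, 0, 0, 0, 0, 0, 0, 0])

```text
clock: 14.33
ee_pos: [0.4113, 0.2813, 0.1932]
ee_rot: [0.018, 1.567, -0.015]
contact_force: [0.1, 0.4, -1.2]
grip_width: 0.613
```

```bash
python3 - <<'E'
from h import *
s=manip.read_state();print(s["clock"],s["ee_pos"],s["contact_force"],s["qd"])
b=cams.snapshot("scene")[160:260,240:470,::-1];d=cams.snapshot("side")[130:250,180:420,::-1]
cv2.imwrite("pics/f1.png",np.vstack([cv2.resize(b,(690,300),interpolation=cv2.INTER_CUBIC),cv2.resize(d,(690,300),interpolation=cv2.INTER_CUBIC)]))
E
```

```text
14.3333 [0.41134273 0.28129382 0.19323234] [ 0.05405896  0.40733741 -1.23679439] [ 3.37380610e-04  3.29774423e-02  5.85616077e-02 -4.92998639e-05
 -1.29987406e-02  2.72744749e-04]
```

View pics/f1.png

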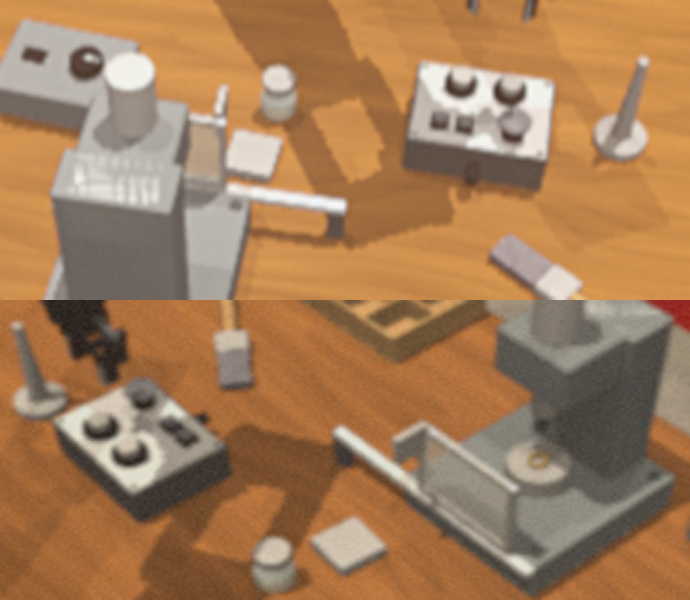

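The final view shows the guard closed in front of the anvil, both resets back up, the blank in place, and the loose things where they were. Handing in.

```bash
python3 -c "
from bench import order;print(order.sign_off())"
```

```text
the job is handed in; nothing more can be done
None
```

The guard is pushed shut and the reset is done, in that order. I handed the job in at about 14 s of the 58 s allowed.

- **Guard:** I pushed the tab about 11 cm with the closed fingertips until the guard hit its end stop, where the tool stalled and the force rose to 36 N. The last pictures show the guard closed in front of the anvil.
- **Resets:** I centred both fingertips on the two caps and pressed them together until they bottomed out at about 25 N in total. From the wrist force I estimate 14 N on the right cap and 10 N on the left. I held them for about 3.7 s and lifted straight up.
- **Last checks:** Both caps are back up and the arm is clear at z ≈ 0.19 m, with no contact force beyond sensor noise. Nothing in view had moved: the blank, jar, block, brush and mandrel. The final crops did not show the hammer or tumbler, but the arm never went near them.
- **Disagreements:** From the camera views the cap tops came out at about 76 mm high, against the 85.5 mm given. I put that down to pixel picking, since the tool height when the caps bottomed out fitted the given height. The fingertips also proved thinner than I had assumed, so I widened the opening to 52.4 mm before pressing.

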